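# Power the docked scanner: flip the guarded toggle

## Task

Two like grey power boxes stand on the test bench; a hand scanner lies in the dock of one of them. On that box, lift the sprung hinged guard with the back of a finger, push the toggle beneath it right over to its far stop (away from the robot), which is on, and draw the finger out so that the guard drops fully shut over it. Pick nothing up, and leave the other box, the scanner and everything else on the bench where they are.

Things in the scene. Friction and masses are not known exactly. Their poses are not given: they have to be found in the camera images.
- unit_a: Grey power box, 235 (x) x 150 (y) x 60 mm high, fixed. Origin at bench level on its centre line, 80 mm behind its front edge (nearest the robot); +x to its far edge, z up. On its flat top: guarded toggle at the front, behind it a shallow dock (black rim 14 high, x = 69 to 151). THE BOX WITH THE SCANNER in its dock; may be left or right.
- unit_b: Grey power box, 235 (x) x 150 (y) x 60 mm high, fixed. Origin at bench level on its centre line, 80 mm behind its front edge (nearest the robot); +x to its far edge, z up. On its flat top: guarded toggle at the front, behind it a shallow dock (black rim 14 high, x = 69 to 151). The like box with the empty dock, to be left alone.
- guard_a (a joint): Guard of the scanner's box, aluminium flap 56 wide hinged along box y at box x = 45, z = 70 mm. 0 = shut: plate 2 thick over x = -7 to 45, underside at z = 92, open at the front, side flanges 12 deep. 1.2 rad = stop, lip up and back towards the dock. A light spring and its weight (under 1.5 N at the lip) shut it from any angle; it stays up only while held, then drops shut.
- lip_a (a point): Middle of the front edge of that guard's upturned lip, moves with the guard. The lip runs from the plate's front edge (box x = -7) forward and up at 60 degrees to x = -19, z = 114 mm when shut. A finger leaning 20 to 40 degrees, tip leading low, pushed in from the front wedges the guard up onto its back; an upright one may jam on the lip.
- toggle_a (a joint): toggle of the box with the scanner, pivot at x = 23, y = 0, z = 64 mm of the box's frame, axis along y; paddle 16 wide, 6 thick, tip 24 mm from the pivot. 0 = off, leaning 26 degrees to the front (to -x of the box); 0.9 rad = on, leaning 26 degrees to the far side (+x). Stiff pivot: it stays where it is left; 1 to 3 N moves it, and it must be pushed right over to its far stop.
- guard_b (a joint): guard of the other box, same meaning; shut at the start.
- tip_a (a point): tip of the scanner box's toggle, moves with it.
- tip_b (a point): tip of the other box's toggle, which is off.
- docked_scanner_center (a point): centre of the hand scanner lying loose on its side in the dock, 58 x 124 x 40 mm, long axis along the box's y, black, thick head and thinner handle.
- spare_scanner_center (a point): centre of a like scanner lying on the bench, a bystander.
- screwdriver_grip (a point): handle of a screwdriver 170 long lying between the boxes, a bystander.
- tape_roll: roll of tape, ring 70 across, 22 high, origin under its centre, a bystander.
- carton: small cardboard box 90 x 70 x 60, origin under its centre, a bystander.
- cleaner: white jar 44 across, 110 high, origin under its centre, a bystander.
- mug: white mug 76 across, 90 high, origin under its centre, a bystander.

How it is judged:
On the way, in this order (a step that is already met when the one before it is completed fails the run):
1. the guard of the scanner's box is lifted, its toggle still off (value of joint guard_a above 0.1 rad and value of joint toggle_a below 0.45 rad), for 0.05 s.
2. its toggle is pushed over to on with the guard still up (value of joint toggle_a above 0.7 rad and value of joint guard_a above 0.1 rad), for 0.1 s.
At the end, for the whole second after the job is handed in: The toggle of the scanner's box is on (above 0.7 of 0.9 rad), its guard is shut (below 0.06 rad), the other box's guard is shut and its toggle tip within 8 mm of its start, the docked scanner within 20 mm and every bystander within 30 mm of its start (value of joint toggle_a above 0.7 rad and value of joint each of guard_a, guard_b below 0.06 rad and not (distance of tip_b from where it was at the start of the episode above 0.008 m) and not (distance of docked_scanner_center from where it was at the start of the episode above 0.02 m) and not (distance of spare_scanner_center from where it was at the start of the episode above 0.03 m) and not (distance of screwdriver_grip from where it was at the start of the episode above 0.03 m) and not (distance of tape_roll from where it was at the start of the episode above 0.03 m) and not (distance of carton from where it was at the start of the episode above 0.03 m) and not (distance of cleaner from where it was at the start of the episode above 0.03 m) and not (distance of mug from where it was at the start of the episode above 0.03 m)); the robot touches nothing.
It fails at once if the other box's guard is lifted (value of joint guard_b above 0.15 rad).
It fails at once if the other box's toggle is moved (tip more than 8 mm) (distance of tip_b from where it was at the start of the episode above 0.008 m).
It fails at once if the scanner in the dock is lifted or shoved (more than 20 mm) (distance of docked_scanner_center from where it was at the start of the episode above 0.02 m).
It fails at once if a bystander is picked up or displaced by more than 30 mm (distance of any of spare_scanner_center, screwdriver_grip, tape_roll, carton, cleaner, mug from where it was at the start of the episode above 0.03 m).
It also fails if it takes over 48 s, if anything falls off the work surface, if the arm or the gripper's body presses on something with over 40 N, if the wrist force passes 120 N, or if a joint passes its speed limit or range.

## Robot

A 7-joint arm with a two-finger parallel gripper is mounted at the origin on the work surface. World frame = base frame: x ahead of the robot, y to its left, z up, the work surface at z = 0. Lengths are in m, angles in rad, forces in N, time in s.
With the tool pointing down it reaches from about 0.4 to 0.875 m from the base axis. Payload 6.5 kg.
Tool frame: the origin (TCP) lies at the very end of the fingers, on their centre line; the grasp point (between the pads) lies env.pinch_z behind it (env.pinch_z is the distance from the TCP to the grasp point, in m); z points along the fingers, y is the direction in which the jaws open and shut (so a half turn about z gives the same grasp; the last joint's range is limited). The gripper opens to 85 mm and grips with 20 to 120 N. Pads are 22 mm wide; open, the fingers measure 114 mm over their backs; the gripper's body (76 mm by 85 mm) begins 54 mm behind the grasp point. The pads swing forward as they close: fully open they stand 13 mm farther back than shut.
Start: joints at [1.118, 0.536, -0.004, 1.538, 0.003, 1.067, -0.071], TCP at [0.245, -0.602, 0.231] pointing down, gripper open.
Joint ranges: [-2.7, 2.7], [-0.37, 2.16], [-1.27, 1.26], [0.24, 2.4], [-1.31, 4.45], [0.19, 1.91], [-2.76, 2.76]. Speed limits (rad/s): [2.39, 2.39, 3.14, 3.14, 3.14, 3.14, 3.14].

## Interface

Orientations are given as [roll, pitch, yaw] about the fixed x, y, z axes, in that order (R = Rz(yaw) Ry(pitch) Rx(roll)).
In Python, from bench import env gives the robot as it stands.
- The arm moves only by the shell command python3 -m handwheel 'ROWS'. ROWS is JSON, a list of rows, each an object with "offset": the shift along the tool's x, y, z in m, a list of three; "twist": the turn, a rotation vector about the tool's x, y, z in rad, a list of three; "grip": the finger opening in m, from 0 to 0.0854. In form: [{"offset": [tx, ty, tz], "twist": [ax, ay, az], "grip": grip}, ...]. A call has 1 to 8 rows; each row is the pose to reach, as a shift and turn from the pose commanded when the call began, along the tool's axes at that moment; what a row does not reach only later rows make up. A row lasts 1/10 s, in which the tool goes at most 50 mm and 8.59 degrees, less where a joint would pass 70% of its speed; a pose out of reach is approached as far as the arm can. A call with a gripper value outside its range is refused whole. The fingers move at their own pace and stop on an object; the grip force is fixed at half the most. Time passes only in rows, so rows that repeat a pose let the fingers close. It gives the time, the measured TCP pose, the force and the opening at its end, in the units of the state.
- env.sense(): the state, without advancing time (a new reading comes with each control period).
- env.grab_frame(name): name is "scene" or "top"; returns (picture, depth): 420x560x3 uint8, red, green, blue; 420x560 float32, m along the optical axis (not along the pixel's ray), 0 where there is no reading.
- env.get_calibration(name): a dict with "fx", "fy", "cx", "cy" (pixels), "R" (3x3) and "t" (3): a world point X has camera coordinates R X + t. Camera axes: x right, y down, z forward; pixel columns grow to the right and rows downward; lengths in m; the calibration is good to about 2 mm. A picture is of the moment at which its call begins. get_calibration takes no time and is no camera call.
- env.job_done(): hands the job in, once; it reports no verdict.
Trained networks look in the newest picture that a camera, given by its name, has taken for a name from the list of things; names that differ only in an ending like _2 or _b are one class to them, and where a whole thing is asked for, a point or a joint stands for the part that bears it (a point fixed in the world has none). Each returns a list of dicts, best first, with "confidence" (0 to 1); they miss things now and then, are a little off and sometimes report something else, mostly with a low value. They report only what shows in the picture. A call takes as long as a camera call.
- env.spot_in(camera, query): "box" ([left, top, right, bottom] in pixels, round what is visible of it).
- env.tip_of(camera, query): "centre" ([column, row] in pixels: a listed point, or the origin of a listed thing).
The state is a dict: "clock": time; "joint_positions": joint angles; "qvel": joint speeds; "effort": joint torques, N m; "ee_pos": TCP position; "tool_rot": TCP orientation; "contact_force": force on the tool from outside, world axes, zero at the start; "wrist_torque": the same for the moment, N m; "gripper_width": finger opening in m.
Only numpy, scipy, OpenCV 4.12 (cv2) and the standard library are available. Lean on these libraries where they do the work, as an engineer would, in place of code of your own. Each camera call takes 0.05 s, during which the arm holds its last target. There are 200 camera calls.

## Working session

There is one attempt and no reset: what is moved stays moved. The work goes in short steps, Python scripts to look and compute and a shell command to move; the robot and the scene stay as the last step left them, time stands still between calls to the robot, and variables do not carry over. Pictures are saved under pics/ and viewed, about 8 in all and at most 12, crops included, and the job is handed in when it is done.

```bash
ls; mkdir -p pics; cat > h.py <<'E'
import numpy as np, cv2
from bench import env
from scipy.spatial.transform import Rotation as Ro
def cloud(name,depth):
    c=env.get_calibration(name); v,u=np.indices(depth.shape)
    P=np.stack([(u-c['cx'])/c['fx']*depth,(v-c['cy'])/c['fy']*depth,depth],-1)
    return (P-np.array(c['t']))@np.array(c['R'])
def proj(name,X):
    c=env.get_calibration(name); p=np.array(c['R'])@np.array(X)+np.array(c['t'])
    return [c['fx']*p[0]/p[2]+c['cx'],c['fy']*p[1]/p[2]+c['cy']]
E
python3 - <<'E'
from h import *
s=env.sense(); print({k:np.round(v,3) for k,v in s.items()})
print(env.pinch_z)
ims=[]
for n in ("top","scene"):
    im,d=env.grab_frame(n); np.save(f"pics/{n}_d.npy",d)
    cv2.imwrite(f"pics/{n}0.png",im[...,::-1])
    W=cloud(n,d)
    for q in ("unit_a","toggle_a","lip_a","tip_a","docked_scanner_center","guard_a"):
        for r in env.tip_of(n,q)[:3]:
            u,v=np.round(r["centre"]).astype(int); 
            print(n,q,round(r["confidence"],2),(u,v),np.round(W[np.clip(v,0,419),np.clip(u,0,559)],3))
E
```

```text
pics
{'clock': np.float64(0.0), 'joint_positions': array([ 1.118,  0.537, -0.004,  1.539,  0.003,  1.067, -0.071]), 'qvel': array([-0.   ,  0.002,  0.   ,  0.   ,  0.001, -0.001, -0.   ]), 'effort': array([-1.000e-03, -5.834e+01,  1.048e+00, -2.591e+01,  1.200e-02,
        9.000e-03,  0.000e+00]), 'ee_pos': array([ 0.245, -0.601,  0.23 ]), 'tool_rot': array([-3.14 ,  0.   ,  0.387]), 'contact_force': array([-0.185,  0.695, -0.343]), 'wrist_torque': array([-0.048, -0.002, -0.027]), 'gripper_width': np.float64(0.085)}
0.0187
top unit_a 0.95 (np.int64(236), np.int64(235)) [0.537 0.138 0.096]
top unit_a 0.77 (np.int64(337), np.int64(231)) [ 0.549 -0.132  0.107]Traceback (most recent call last):
  File "<stdin>", line 10, in <module>
ValueError: it knows: carton, cleaner, docked_scanner_center, lip, mug, screwdriver_grip, spare_scanner_center, tape_roll, tip, unit
```

View pictures.

```bash
python3 - <<'E'
from h import *
for n in ("top","scene"):
    im,d=env.grab_frame(n); np.save(f"pics/{n}_d.npy",d)
    cv2.imwrite(f"pics/{n}0.png",cv2.resize(im[...,::-1],(800,600)))
    W=cloud(n,d)
    for q in ("unit_a","lip_a","tip_a","docked_scanner_center"):
        for r in env.tip_of(n,q)[:3]:
            u,v=np.round(r["centre"]).astype(int); 
            print(n,q,round(r["confidence"],2),(int(u),int(v)),np.round(W[np.clip(v,0,419),np.clip(u,0,559)],3))
E
```

```text
top unit_a 0.88 (338, 229) [ 0.556 -0.136  0.098]
top unit_a 0.59 (235, 235) [0.537 0.141 0.096]
top lip_a 0.7 (343, 236) [ 0.541 -0.153  0.064]
top lip_a 0.41 (159, 193) [0.662 0.367 0.043]
top docked_scanner_center 0.57 (340, 183) [ 0.685 -0.144  0.086]
scene unit_a 0.82 (230, 278) [ 0.609 -0.205  0.06 ]
scene unit_a 0.64 (291, 216) [0.58  0.08  0.059]
scene lip_a 0.9 (225, 234) [ 0.492 -0.092  0.06 ]
scene docked_scanner_center 0.96 (268, 269) [ 0.675 -0.15   0.084]
```

View pics/top0.png

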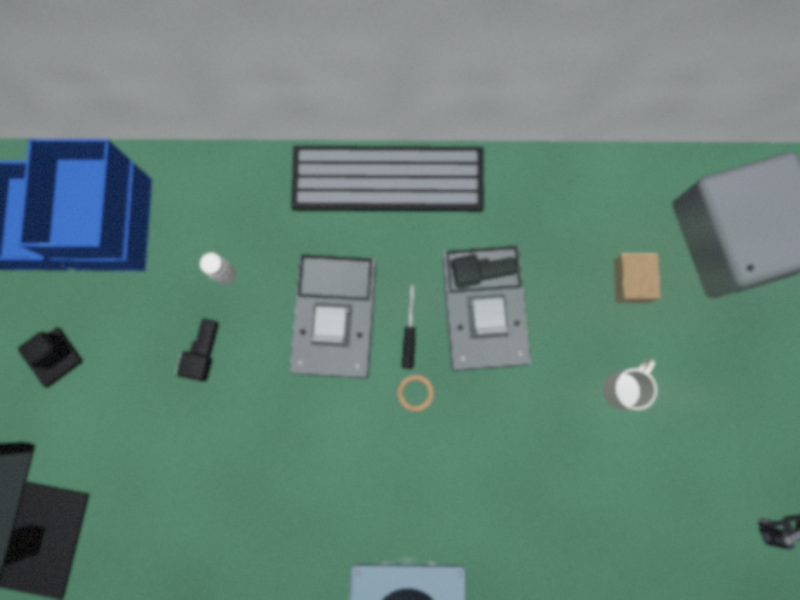

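View pics/scene0.png

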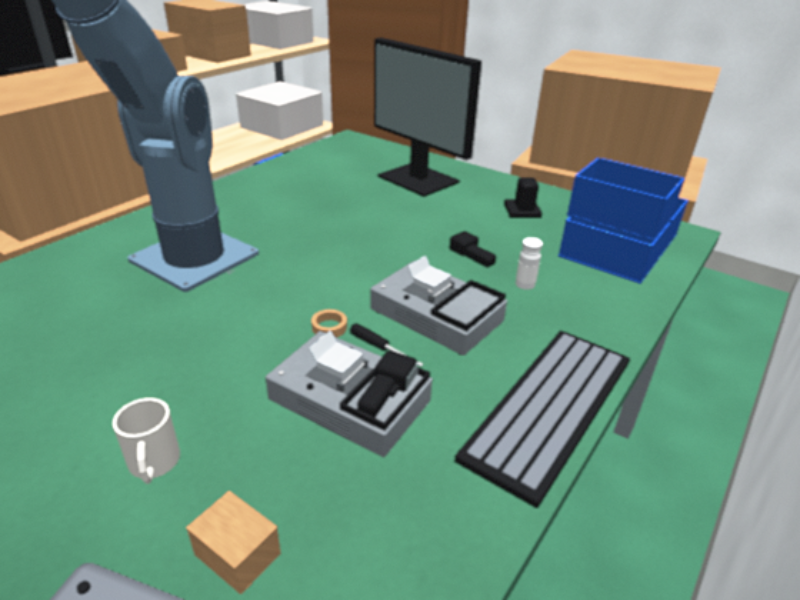

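The top view shows the scanner in the right-hand box (dock near 485,268; its guard near 490,315), and that box is slightly yawed. The scene view agrees, with its lip near (325,345). Next I fit the box pose.

```bash
python3 - <<'E'
from h import *
for n in ("top","scene"):
    W=cloud(n,np.load(f"pics/{n}_d.npy"))
    m=(W[...,2]>0.045)&(W[...,2]<0.2)&(abs(W[...,1]+0.14)<0.12)&(W[...,0]>0.4)&(W[...,0]<0.8)
    m=cv2.morphologyEx(m.astype(np.uint8),cv2.MORPH_OPEN,np.ones((3,3)))>0
    P=W[m]; t=P[abs(P[:,2]-0.06)<0.01]
    r=cv2.minAreaRect((P[:,:2]*1000).astype(np.float32)); print(n,len(P),r,np.median(t[:,2]))
    b=cv2.boxPoints(r); print(b.round())
    r=cv2.minAreaRect((t[:,:2]*1000).astype(np.float32)); print('top face',r)
    g=P[(P[:,2]>0.082)&(P[:,0]<0.585)&(P[:,0]>.46)]; print('guard',len(g),g.mean(0),np.percentile(g[:,2],[5,50,95]),cv2.minAreaRect((g[:,:2]*1000).astype(np.float32)))
    if n=='top':
        m2=cv2.Canny((m*255).astype(np.uint8),50,100)
c=env.get_calibration('top'); print(c['fx'],np.round(c['R'],3),np.round(c['t'],3))
c=env.get_calibration('scene'); print(c['fx'],np.round(c['R'],3),np.round(c['t'],3))
E
```

```text
top 4502 ((602.7081298828125, -144.97100830078125), (233.7057647705078, 152.46786499023438), 4.624014854431152) 0.05934624844842913
[[ 480.  -78.]
 [ 492. -230.]
 [ 725. -212.]
 [ 713.  -60.]]
top face ((602.9625244140625, -145.0258331298828), (233.74839782714844, 152.21664428710938), 4.843857765197754)
guard 283 [ 0.56599688 -0.14747916  0.09683719] [0.08920565 0.09446027 0.11321195] ((565.3701782226562, -148.23953247070312), (38.60087966918945, 56.172447204589844), 3.3755640983581543)
scene 4959 ((602.2335815429688, -150.079833984375), (237.5861358642578, 152.8928680419922), 3.9813036918640137) 0.05918702066847618
[[ 478.  -82.]
 [ 489. -235.]
 [ 726. -218.]
 [ 715.  -66.]]
top face ((602.2144165039062, -149.80453491210938), (237.5861358642578, 152.34083557128906), 3.9813036918640137)
guard 401 [ 0.56184769 -0.15385297  0.09745499] [0.08940532 0.09414125 0.11179122] ((564.7210693359375, -151.4215850830078), (41.857147216796875, 58.36507797241211), 4.575534820556641)
471.23020380847794 [[ 0.01  -1.    -0.012]
 [-0.987 -0.008 -0.159]
 [ 0.159  0.014 -0.987]] [0.007 0.603 1.275]
408.98880117054335 [[ 0.802  0.597  0.02 ]
 [ 0.35  -0.442 -0.826]
 [-0.484  0.669 -0.564]] [-0.465 -0.1    1.385]
```

Fit: origin of unit_a ≈ (0.565, -0.1495), yaw ≈ 0.077. I'll use closed fingers with the jaw axis along box x, lean about 30°, and the TCP roughly 72 mm high at the push.

```bash
cat >> h.py <<'E'
O=np.array([0.565,-0.1495,0]); B=Ro.from_euler('z',0.077)
def goal(x,y,z,lean):
    "TCP in the box frame (m), lean in deg -> offset, twist from the present pose"
    s=env.sense(); R0=Ro.from_euler('xyz',s['tool_rot']); p=O+B.apply([x,y,z])
    R=B*Ro.from_euler('y',-lean,degrees=True)*Ro.from_euler('z',90,degrees=True)*Ro.from_euler('x',180,degrees=True)
    print('offset',np.round(R0.inv().apply(p-s['ee_pos']),4),'twist',np.round((R0.inv()*R).as_rotvec(),3))
def where():
    s=env.sense(); Rb=B.inv()*Ro.from_euler('xyz',s['tool_rot'])
    print('t',round(float(s['clock']),2),'box xyz mm',np.round(1000*B.inv().apply(s['ee_pos']-O),1),'toolz',Rb.as_matrix()[:,2].round(3),'tooly',Rb.as_matrix()[:,1].round(3),'F',np.round(s['contact_force'],1),'q',np.round(s['joint_positions'],2),round(float(s['gripper_width']),4))
E
python3 -c "
from h import *
where(); goal(-0.11,0,0.23,0)"
```

```text
t 0.6 box xyz mm [-353.7 -426.5  231.3] toolz [-0.  0. -1.] tooly [ 0.305 -0.952 -0.   ] F [ 0.9 -0.8 -0.6] q [ 1.12  0.54 -0.    1.54  0.    1.07 -0.07] 0.0853
offset [ 0.3621 -0.3319  0.0013] twist [-0.     0.    -1.261]
```

```bash
python3 -m handwheel '[{"offset":[0.04,-0.036,0],"twist":[0,0,-0.14],"grip":0},{"offset":[0.08,-0.073,0],"twist":[0,0,-0.28],"grip":0},{"offset":[0.12,-0.11,0],"twist":[0,0,-0.42],"grip":0},{"offset":[0.15,-0.138,0],"twist":[0,0,-0.56],"grip":0},{"offset":[0.18,-0.165,0],"twist":[0,0,-0.7],"grip":0},{"offset":[0.21,-0.193,0],"twist":[0,0,-0.84],"grip":0},{"offset":[0.24,-0.22,0],"twist":[0,0,-0.98],"grip":0},{"offset":[0.27,-0.248,0],"twist":[0,0,-1.1],"grip":0}]'; python3 -c "
from h import *
where(); goal(-0.11,0,0.20,30)"
```

```text
clock: 1.4
ee_pos: [0.4023, -0.2691, 0.2316]
tool_rot: [3.141, 0.001, 1.492]
contact_force: [0.8, -0.2, 0.1]
gripper_width: 0.0002
t 1.4 box xyz mm [-171.5 -106.7  231.6] toolz [ 0.001 -0.001 -1.   ] tooly [ 0.988 -0.155  0.001] F [ 0.8 -0.2  0.1] q [ 0.81  0.28 -0.37  1.95  0.12  0.94  0.3 ] 0.0002
offset [0.115  0.0442 0.0316] twist [-0.522  0.041 -0.152]
```

```bash
python3 -m handwheel '[{"offset":[0.03,0.01,0.006],"twist":[-0.11,0.01,-0.03],"grip":0},{"offset":[0.06,0.02,0.014],"twist":[-0.24,0.02,-0.07],"grip":0},{"offset":[0.09,0.034,0.024],"twist":[-0.38,0.03,-0.11],"grip":0},{"offset":[0.115,0.044,0.032],"twist":[-0.522,0.041,-0.152],"grip":0},{"offset":[0.115,0.044,0.032],"twist":[-0.522,0.041,-0.152],"grip":0},{"offset":[0.115,0.044,0.032],"twist":[-0.522,0.041,-0.152],"grip":0}]'; python3 -c "
from h import *
where(); goal(-0.085,0,0.12,30)"
```

```text
clock: 2.0
ee_pos: [0.4534, -0.1588, 0.1982]
tool_rot: [2.62, -0.002, 1.642]
contact_force: [-0.9, -0.4, 0.3]
gripper_width: -0.0001
t 2.0 box xyz mm [-111.9   -0.7  198.2] toolz [ 0.498 -0.001 -0.867] tooly [ 0.867 -0.006  0.498] F [-0.9 -0.4  0.3] q [ 1.11  0.2  -0.76  2.34 -0.46  0.2   0.89] -0.0001
offset [ 0.0007 -0.0156  0.0812] twist [-0.002  0.001 -0.006]
```

```bash
python3 -m handwheel '[{"offset":[0,-0.008,0.045],"twist":[0,0,0],"grip":0},{"offset":[0,-0.013,0.09],"twist":[0,0,0],"grip":0},{"offset":[0,-0.013,0.09],"twist":[0,0,0],"grip":0},{"offset":[0,-0.013,0.09],"twist":[0,0,0],"grip":0}]'; python3 - <<'E'
from h import *
where(); goal(-0.055,0,0.078,30)
im,d=env.grab_frame("scene")
u,v=map(int,proj("scene",O+[0,0,.09])); print(u,v)
c=im[max(v-110,0):v+70,max(u-120,0):u+120,::-1]; cv2.imwrite("pics/s1.png",cv2.resize(c,None,fx=3.2,fy=3.2,interpolation=cv2.INTER_CUBIC))
E
```

```text
clock: 2.4
ee_pos: [0.4941, -0.1662, 0.1351]
tool_rot: [2.645, -0.012, 1.655]
contact_force: [12.2, -0.8, 5.7]
gripper_width: 0.0003
t 2.4 box xyz mm [-72.  -11.2 135.1] toolz [ 0.476  0.014 -0.879] tooly [0.879 0.    0.476] F [12.2 -0.8  5.7] q [ 0.48  0.35 -0.12  2.3  -1.31  0.19  1.72] 0.0003
offset [ 0.0104 -0.0123  0.0585] twist [-0.027 -0.014  0.   ]
230 247
```

View pics/s1.png

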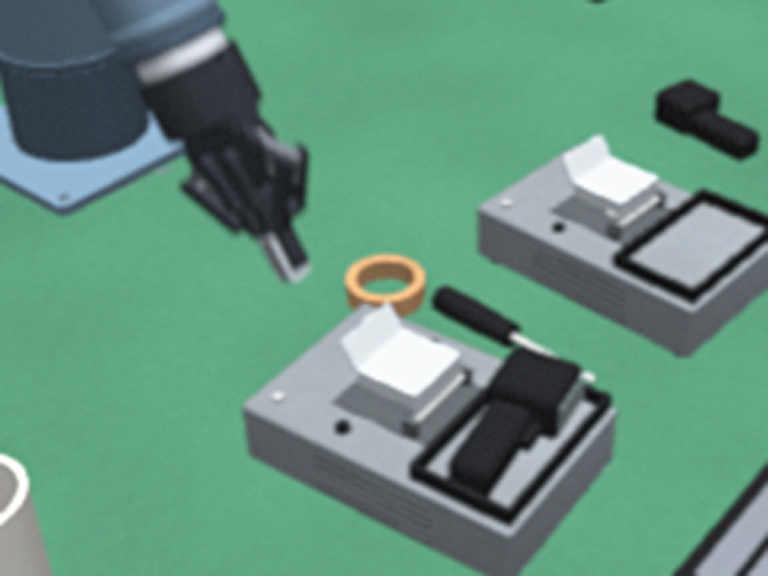

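The view shows the closed, leaning fingers clear of everything, in front of the scanner's box. Joints 5 and 6 are at their limits, so I'll fit a quick kinematic model to see which lean suits.

```bash
cat > kin.py <<'E'
from h import *
from scipy.optimize import least_squares
import itertools
D=[([1.118,.537,-.004,1.539,.003,1.067,-.071],[.245,-.601,.231],[-3.14,0,.387]),
([.81,.28,-.37,1.95,.12,.94,.3],[.4023,-.2691,.2316],[3.141,.001,1.492]),
([1.11,.2,-.76,2.34,-.46,.2,.89],[.4534,-.1588,.1982],[2.62,-.002,1.642]),
([.48,.35,-.12,2.3,-1.31,.19,1.72],[.4941,-.1662,.1351],[2.645,-.012,1.655])]
def fk(q,p,s):
    R=Ro.identity(); X=np.array([0,0,0.])
    L={1:p[0],3:p[1],5:p[2],7:p[3]}
    for i in range(1,8):
        a='z' if i%2 else 'y'
        R=R*Ro.from_euler(a,s[i-1]*q[i-1]+(p[4] if i==1 else p[5] if i==7 else 0))
        if i==1: X=X+R.apply([0,0,p[0]])
        if i==3: X=X+R.apply([p[6],p[8],p[1]])
        if i==5: X=X+R.apply([p[7],p[9],p[2]])
        if i==7: X=X+R.apply([0,0,p[3]])
    return X,R
def solve():
    best=None
    for z in itertools.product((1,-1),repeat=4):
        s=[z[0],1,z[1],1,z[2],1,z[3]]
        for c in (0,1.57,-1.57,3.14):
            f=lambda p: np.concatenate([np.r_[5*(fk(q,p,s)[0]-X),(fk(q,p,s)[1].inv()*Ro.from_euler('xyz',r)).as_rotvec()] for q,X,r in D]+[p[6:]])
            r=least_squares(f,[.3,.4,.35,.25,0,c,0,0,0,0],max_nfev=40)
            if best is None or r.cost<best[0].cost: best=(r,s)
    return best
if __name__=="__main__":
    b,s=solve(); p=b.x; print(b.cost,s,p.round(3)); np.savez("kin.npz",p=p,s=s)
    lo=np.array([-2.7,-.37,-1.27,.24,-1.31,.19,-2.76]); hi=np.array([2.7,2.16,1.26,2.4,4.45,1.91,2.76])
    for lean in (15,20,25,30):
        for x,z in ((-.07,.135),(-.05,.075),(.02,.075)):
            X=O+B.apply([x,0,z]); R=B*Ro.from_euler('y',-lean,degrees=True)*Ro.from_euler('zx',[90,180],degrees=True) if 0 else B*Ro.from_euler('y',-lean,degrees=True)*Ro.from_euler('z',90,degrees=True)*Ro.from_euler('x',180,degrees=True)
            g=lambda q: np.r_[5*(fk(q,p,s)[0]-X),(fk(q,p,s)[1].inv()*R).as_rotvec(),0.003*q[2],.003*q[4]]
            best=min((least_squares(g,q0,bounds=(lo,hi)) for q0 in ([.5,.4,-.1,1.9,.1,.6,.3],[.5,.4,-.1,1.9,3,.6,-2],[.2,.6,.1,1.7,-.3,.6,.3],[.5,.4,-.6,2.1,-.6,.6,.7])),key=lambda r:r.cost)
            print(lean,x,z,round(float(np.sqrt(2*best.cost)),4),best.x.round(2))
E
python3 kin.py
```

```text
0.0016058432363808529 [-1, 1, -1, 1, -1, 1, -1] [ 0.313  0.522  0.449  0.313 -0.032  1.538 -0.009  0.005 -0.029  0.005]
15 -0.07 0.135 0.0006 [ 0.4   0.37 -0.13  2.14 -0.13  0.4   0.47]
15 -0.05 0.075 0.0005 [ 0.39  0.51 -0.15  2.12 -0.08  0.27  0.42]
15 0.02 0.075 0.0004 [ 0.31  0.58 -0.11  1.97 -0.07  0.35  0.36]
20 -0.07 0.135 0.0009 [ 0.52  0.36 -0.25  2.19 -0.18  0.28  0.54]
20 -0.05 0.075 0.0024 [ 0.68  0.54 -0.49  2.18  0.64  0.19 -0.25]
20 0.02 0.075 0.0006 [ 0.38  0.58 -0.19  2.03 -0.07  0.22  0.39]
25 -0.07 0.135 0.0024 [ 0.47  0.35 -0.15  2.26 -0.77  0.19  1.15]
25 -0.05 0.075 0.0048 [ 0.86  0.58 -0.7   2.23  1.44  0.19 -1.  ]
25 0.02 0.075 0.0035 [ 0.69  0.62 -0.57  2.08  1.03  0.19 -0.64]
30 -0.07 0.135 0.005 [ 1.13  0.49 -0.97  2.3   1.34  0.19 -0.89]
30 -0.05 0.075 0.0064 [ 1.13  0.74 -1.04  2.29  1.85  0.39 -1.31]
30 0.02 0.075 0.0057 [ 0.85  0.68 -0.76  2.14  1.74  0.24 -1.28]
```

```bash
python3 -c "
from h import *
where(); goal(-0.075,0,0.14,14)"
```

```text
t 2.45 box xyz mm [-70.7 -10.9 132.1] toolz [ 0.471  0.014 -0.882] tooly [0.882 0.025 0.471] F [ 2.  -1.3 -2. ] q [ 0.47  0.35 -0.11  2.3  -1.3   0.19  1.74] -0.0001
offset [ 0.011   0.0002 -0.0089] twist [ 0.246 -0.011  0.026]
```

```bash
python3 -m handwheel '[{"offset":[0.003,0,-0.003],"twist":[0.08,-0.003,0.01],"grip":0},{"offset":[0.006,0,-0.006],"twist":[0.16,-0.006,0.02],"grip":0},{"offset":[0.011,0,-0.009],"twist":[0.246,-0.011,0.026],"grip":0},{"offset":[0.011,0,-0.009],"twist":[0.246,-0.011,0.026],"grip":0},{"offset":[0.011,0,-0.009],"twist":[0.246,-0.011,0.026],"grip":0}]'; python3 -c "
from h import *
where(); goal(-0.06,0,0.085,14)"
```

```text
clock: 2.95
ee_pos: [0.4912, -0.153, 0.1445]
tool_rot: [2.89, -0.013, 1.628]
contact_force: [1.0, 0.3, -0.2]
gripper_width: -0.0003
t 2.95 box xyz mm [-73.9   2.2 144.5] toolz [ 0.249  0.007 -0.969] tooly [ 0.968 -0.023  0.249] F [ 1.   0.3 -0.2] q [-0.11  0.36  0.46  2.18 -0.59  0.47  0.87] -0.0003
offset [-0.0027 -0.0013  0.0611] twist [ 0.007 -0.008 -0.023]
```

```bash
python3 -m handwheel '[{"offset":[-0.001,-0.001,0.02],"twist":[0,-0.004,-0.01],"grip":0},{"offset":[-0.003,-0.001,0.04],"twist":[0,-0.008,-0.023],"grip":0},{"offset":[-0.003,-0.001,0.061],"twist":[0,-0.008,-0.023],"grip":0},{"offset":[-0.003,-0.001,0.061],"twist":[0,-0.008,-0.023],"grip":0}]'; python3 -c "
from h import *
where(); goal(-0.04,0,0.075,20)"
```

```text
clock: 3.35
ee_pos: [0.5004, -0.156, 0.0813]
tool_rot: [2.894, -0.005, 1.641]
contact_force: [0.3, -0.8, 0.6]
gripper_width: 0.0
t 3.35 box xyz mm [-64.9  -1.5  81.3] toolz [ 0.245  0.003 -0.97 ] tooly [ 0.97  -0.007  0.245] F [ 0.3 -0.8  0.6] q [ 0.02  0.49  0.3   2.17 -0.74  0.34  1.03] 0.0
offset [0.0016 0.0226 0.0122] twist [-0.102 -0.003 -0.007]
```

```bash
python3 -m handwheel '[{"offset":[0.001,0.008,0.004],"twist":[-0.03,0,-0.003],"grip":0},{"offset":[0.002,0.016,0.008],"twist":[-0.07,-0.003,-0.007],"grip":0},{"offset":[0.002,0.023,0.012],"twist":[-0.102,-0.003,-0.007],"grip":0},{"offset":[0.002,0.023,0.012],"twist":[-0.102,-0.003,-0.007],"grip":0}]'; python3 - <<'E'
from h import *
where(); goal(-0.01,0,0.075,22)
im,d=env.grab_frame("scene")
u,v=map(int,proj("scene",O+[0,0,.09]))
c=im[max(v-80,0):v+60,max(u-90,0):u+97,::-1]; cv2.imwrite("pics/s2.png",cv2.resize(c,None,fx=4.2,fy=4.2,interpolation=cv2.INTER_CUBIC))
E
```

```text
clock: 3.75
ee_pos: [0.5263, -0.1531, 0.0779]
tool_rot: [2.789, 0.002, 1.646]
contact_force: [-0.0, 0.7, 0.2]
gripper_width: 0.0001
t 3.75 box xyz mm [-38.8  -0.6  77.9] toolz [ 0.345 -0.002 -0.938] tooly [ 0.938 -0.001  0.345] F [-0.   0.7  0.2] q [ 0.19  0.5   0.1   2.19 -0.92  0.2   1.23] 0.0001
offset [0.0007 0.0261 0.0127] twist [-0.031  0.002 -0.001]
```

View pics/s2.png

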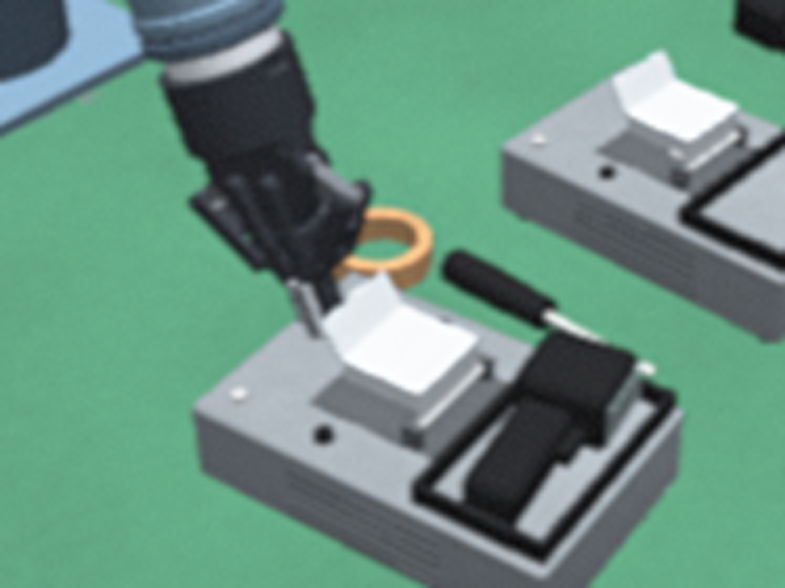

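The fingers stand just in front of the lip (tip near 315,325), low and leaning 20°, with nothing else near. Pushing in slowly now.

```bash
python3 -m handwheel '[{"offset":[0.0005,0.0065,0.0035],"twist":[-0.005,0,0],"grip":0},{"offset":[0.0005,0.013,0.007],"twist":[-0.01,0,0],"grip":0},{"offset":[0.0005,0.0195,0.0105],"twist":[-0.015,0,0],"grip":0},{"offset":[0.0005,0.026,0.0138],"twist":[-0.02,0,0],"grip":0},{"offset":[0.0005,0.026,0.0138],"twist":[-0.02,0,0],"grip":0}]'; python3 - <<'E'
from h import *
where(); goal(0.005,0,0.074,21)
im,d=env.grab_frame("scene")
u,v=map(int,proj("scene",O+[0,0,.09]))
c=im[max(v-80,0):v+60,max(u-90,0):u+97,::-1]; cv2.imwrite("pics/s3.png",cv2.resize(c,None,fx=4.2,fy=4.2,interpolation=cv2.INTER_CUBIC))
E
```

```text
clock: 4.3
ee_pos: [0.5455, -0.1499, 0.0699]
tool_rot: [2.784, -0.002, 1.646]
contact_force: [-44.4, -1.0, 37.6]
gripper_width: -0.0004
t 4.3 box xyz mm [-19.5   1.1  69.9] toolz [ 0.35   0.001 -0.937] tooly [ 0.937 -0.002  0.35 ] F [-44.4  -1.   37.6] q [ 0.17  0.53  0.11  2.15 -0.97  0.21  1.26] -0.0004
offset [-0.001   0.0244  0.0047] twist [-0.009 -0.001 -0.002]
```

View pics/s3.png

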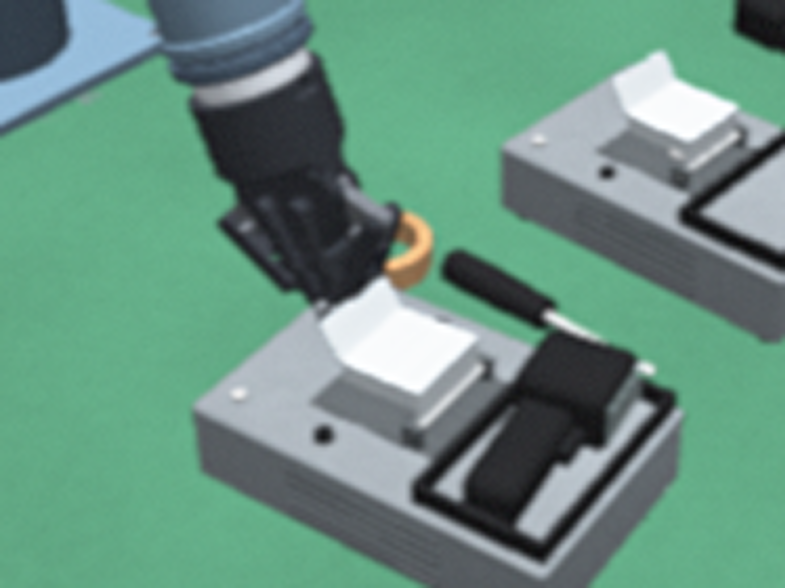

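The finger's flared linkage overhung the lip and pressed it down (44 N back), and the guard is still shut. I'll back out, turn 90° about the tool axis so the flat side faces the lip, and run slightly higher.

```bash
python3 -m handwheel '[{"offset":[0,-0.014,-0.01],"twist":[0,0,0],"grip":0},{"offset":[0,-0.03,-0.03],"twist":[0,0,0],"grip":0},{"offset":[0,-0.035,-0.04],"twist":[0,0,0],"grip":0},{"offset":[0,-0.035,-0.04],"twist":[0,0,0.14],"grip":0},{"offset":[0,-0.035,-0.04],"twist":[0,0,0.28],"grip":0},{"offset":[0,-0.035,-0.04],"twist":[0,0,0.42],"grip":0}]'; python3 - <<'E'
s=open('h.py').read()
s=s.replace("def goal(x,y,z,lean):","def goal(x,y,z,lean,turn=90):").replace("    print('offset'","    R=R*Ro.from_euler('z',turn,degrees=True)\n    print('offset'")
open('h.py','w').write(s)
E
python3 -c "
from h import *
where(); goal(-0.065,0,0.1,20)"
```

```text
clock: 4.95
ee_pos: [0.51, -0.1527, 0.0982]
tool_rot: [2.798, -0.148, 1.251]
contact_force: [0.1, 0.3, -0.7]
gripper_width: -0.0001
t 4.95 box xyz mm [-55.1   1.   98.2] toolz [ 0.364 -0.002 -0.931] tooly [ 0.849 -0.41   0.333] F [ 0.1  0.3 -0.7] q [ 0.08  0.44  0.25  2.24 -1.12  0.26  1.  ] -0.0001
offset [-0.0045 -0.0074 -0.0052] twist [ 0.015 -0.019  1.148]
```

```bash
python3 -m handwheel '[{"offset":[-0.001,-0.001,0],"twist":[0,0,0.14],"grip":0},{"offset":[-0.002,-0.003,-0.002],"twist":[0.002,-0.003,0.28],"grip":0},{"offset":[-0.004,-0.006,-0.004],"twist":[0.004,-0.006,0.42],"grip":0},{"offset":[-0.0045,-0.0074,-0.005],"twist":[0.007,-0.009,0.57],"grip":0},{"offset":[-0.0045,-0.0074,-0.005],"twist":[0.009,-0.012,0.72],"grip":0},{"offset":[-0.0045,-0.0074,-0.005],"twist":[0.012,-0.015,0.86],"grip":0},{"offset":[-0.0045,-0.0074,-0.005],"twist":[0.015,-0.019,1.0],"grip":0},{"offset":[-0.0045,-0.0074,-0.005],"twist":[0.015,-0.019,1.148],"grip":0}]'; python3 - <<'E'
from h import *
where(); goal(-0.045,0,0.08,22)
E
```

```text
clock: 5.75
ee_pos: [0.5005, -0.1543, 0.0997]
tool_rot: [3.141, -0.349, 0.078]
contact_force: [-0.1, 0.0, -0.4]
gripper_width: 0.0004
t 5.75 box xyz mm [-64.7   0.1  99.7] toolz [ 0.342 -0.    -0.94 ] tooly [ 0.001 -1.     0.001] F [-0.1  0.  -0.4] q [-0.15  0.48  0.54  2.25 -1.24  0.38 -0.04] 0.0004
offset [0.0117 0.0002 0.0252] twist [0.    0.035 0.001]
```

```bash
python3 -m handwheel '[{"offset":[0.006,0,0.012],"twist":[0,0.015,0],"grip":0},{"offset":[0.0117,0,0.025],"twist":[0,0.035,0],"grip":0},{"offset":[0.0117,0,0.025],"twist":[0,0.035,0],"grip":0}]'; python3 - <<'E'
from h import *
where(); goal(-0.02,0,0.079,22)
im,d=env.grab_frame("scene")
u,v=map(int,proj("scene",O+[0,0,.09]))
c=im[max(v-80,0):v+60,max(u-90,0):u+97,::-1]; cv2.imwrite("pics/s4.png",cv2.resize(c,None,fx=4.2,fy=4.2,interpolation=cv2.INTER_CUBIC))
E
```

```text
clock: 6.05
ee_pos: [0.5196, -0.152, 0.0794]
tool_rot: [-3.14, -0.385, 0.082]
contact_force: [0.1, -0.7, 0.1]
gripper_width: 0.0004
t 6.05 box xyz mm [-45.4   1.   79.4] toolz [ 0.375  0.003 -0.927] tooly [ 0.006 -1.    -0.001] F [ 0.1 -0.7  0.1] q [ 0.13  0.49  0.19  2.23 -1.3   0.23  0.04] 0.0004
offset [0.0234 0.0011 0.0099] twist [-0.003 -0.001  0.005]
```

View pics/s4.png

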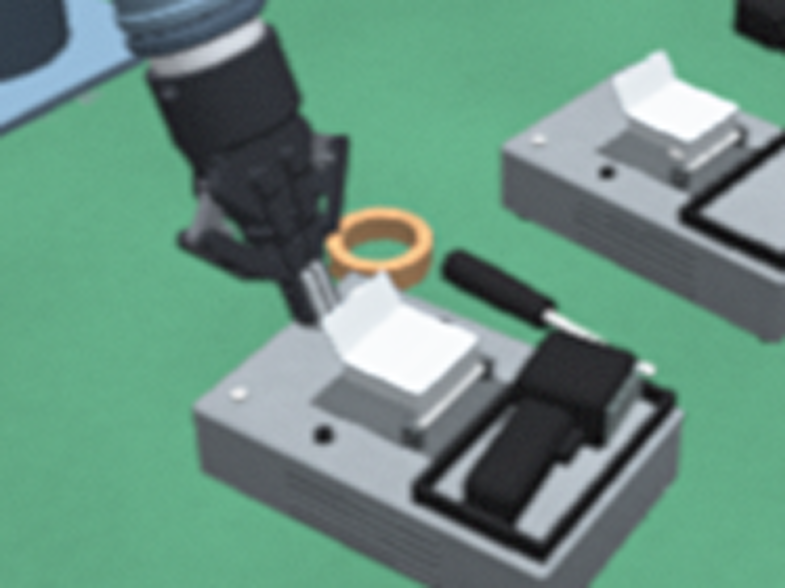

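The flat face now looks at the lip (fingers near 320,290, linkages flaring sideways). Advancing in small steps.

```bash
python3 -m handwheel '[{"offset":[0.008,0.0005,0.003],"twist":[0,-0.005,0],"grip":0},{"offset":[0.016,0.001,0.006],"twist":[0,-0.01,0],"grip":0},{"offset":[0.0234,0.001,0.0095],"twist":[0,-0.01,0],"grip":0},{"offset":[0.0234,0.001,0.0095],"twist":[0,-0.01,0],"grip":0}]'; python3 - <<'E'
from h import *
where(); goal(-0.005,0,0.078,22)
E
```

```text
clock: 6.5
ee_pos: [0.5452, -0.1519, 0.0802]
tool_rot: [3.138, -0.374, 0.085]
contact_force: [0.0, -1.2, 0.6]
gripper_width: 0.0003
t 6.5 box xyz mm [-19.9  -0.8  80.2] toolz [ 0.365 -0.001 -0.931] tooly [ 0.007 -1.     0.004] F [ 0.  -1.2  0.6] q [ 0.03  0.53  0.28  2.17 -1.21  0.28 -0.09] 0.0003
offset [ 0.0131 -0.0008  0.0075] twist [0.001 0.01  0.008]
```

```bash
python3 -m handwheel '[{"offset":[0.004,0,0.002],"twist":[0,0.005,0],"grip":0},{"offset":[0.008,0,0.004],"twist":[0,0.01,0],"grip":0},{"offset":[0.013,-0.001,0.007],"twist":[0,0.01,0.005],"grip":0},{"offset":[0.013,-0.001,0.007],"twist":[0,0.01,0.005],"grip":0}]'; python3 - <<'E'
from h import *
where(); goal(0.008,0,0.077,22)
im,d=env.grab_frame("scene")
u,v=map(int,proj("scene",O+[0,0,.09]))
c=im[max(v-80,0):v+60,max(u-90,0):u+97,::-1]; cv2.imwrite("pics/s5.png",cv2.resize(c,None,fx=4.2,fy=4.2,interpolation=cv2.INTER_CUBIC))
E
```

```text
clock: 6.9
ee_pos: [0.5526, -0.1513, 0.076]
tool_rot: [-3.14, -0.376, 0.073]
contact_force: [-22.0, -0.9, 15.0]
gripper_width: -0.0
t 6.9 box xyz mm [-12.5  -0.8  76. ] toolz [ 0.367 -0.    -0.93 ] tooly [-0.003 -1.    -0.001] F [-22.   -0.9  15. ] q [ 0.04  0.54  0.27  2.15 -1.21  0.27 -0.1 ] -0.0
offset [ 0.0194 -0.0009  0.0066] twist [ 0.     0.008 -0.004]
```

View pics/s5.png

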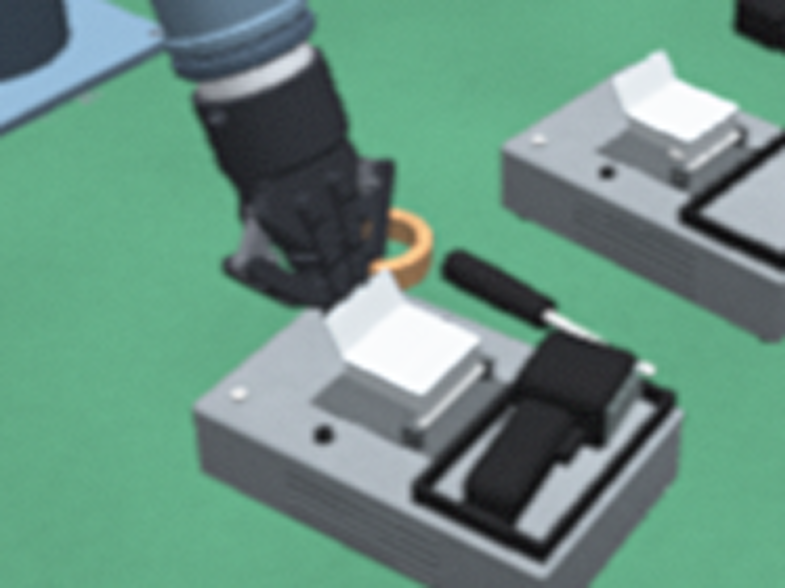

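It jammed again, at 22 N. The lip's end meets the ledge of the wider link about 38 mm up the finger. I'll back out and lift with the tip itself higher up, on the lip's underside, then lower once the lip end has cleared the ledge.

```bash
python3 -m handwheel '[{"offset":[-0.015,0,0.0],"twist":[0,0,0],"grip":0},{"offset":[-0.022,0,-0.015],"twist":[0,0,0],"grip":0},{"offset":[-0.022,0,-0.033],"twist":[0,0,0],"grip":0},{"offset":[-0.022,0,-0.033],"twist":[0,0,0],"grip":0}]'; python3 - <<'E'
from h import *
where(); goal(-0.022,0,0.097,22); goal(-0.005,0,0.097,22)
E
```

```text
clock: 7.35
ee_pos: [0.5257, -0.1533, 0.1016]
tool_rot: [3.141, -0.385, 0.076]
contact_force: [0.4, -0.5, 0.5]
gripper_width: 0.0002
t 7.35 box xyz mm [-39.5  -0.8 101.6] toolz [ 0.376 -0.001 -0.927] tooly [-0.001 -1.     0.001] F [ 0.4 -0.5  0.5] q [ 0.03  0.46  0.3   2.21 -1.16  0.29 -0.12] 0.0002
offset [ 0.0145 -0.0008  0.0109] twist [ 0.001 -0.001 -0.001]
offset [ 0.0302 -0.0008  0.0173] twist [ 0.001 -0.001 -0.001]
```

```bash
python3 -m handwheel '[{"offset":[0.0075,-0.001,0.0055],"twist":[0,0,0],"grip":0},{"offset":[0.0145,-0.001,0.0105],"twist":[0,0,0],"grip":0},{"offset":[0.02,-0.001,0.013],"twist":[0,0,0],"grip":0},{"offset":[0.025,-0.001,0.015],"twist":[0,0,0],"grip":0}]'; python3 - <<'E'
from h import *
where(); goal(0.005,0,0.098,22)
im,d=env.grab_frame("scene")
u,v=map(int,proj("scene",O+[0,0,.09]))
c=im[max(v-80,0):v+60,max(u-90,0):u+97,::-1]; cv2.imwrite("pics/s6.png",cv2.resize(c,None,fx=4.2,fy=4.2,interpolation=cv2.INTER_CUBIC))
E
```

```text
clock: 7.75
ee_pos: [0.5546, -0.1489, 0.0948]
tool_rot: [-3.141, -0.382, 0.078]
contact_force: [-0.9, 0.2, 0.1]
gripper_width: 0.0003
t 7.75 box xyz mm [-10.3   1.4  94.8] toolz [ 0.373  0.001 -0.928] tooly [ 0.001 -1.    -0.   ] F [-0.9  0.2  0.1] q [-0.01  0.51  0.32  2.15 -1.14  0.3  -0.18] 0.0003
offset [0.0154 0.0014 0.0028] twist [-0.001  0.002  0.001]
```

View pics/s6.png

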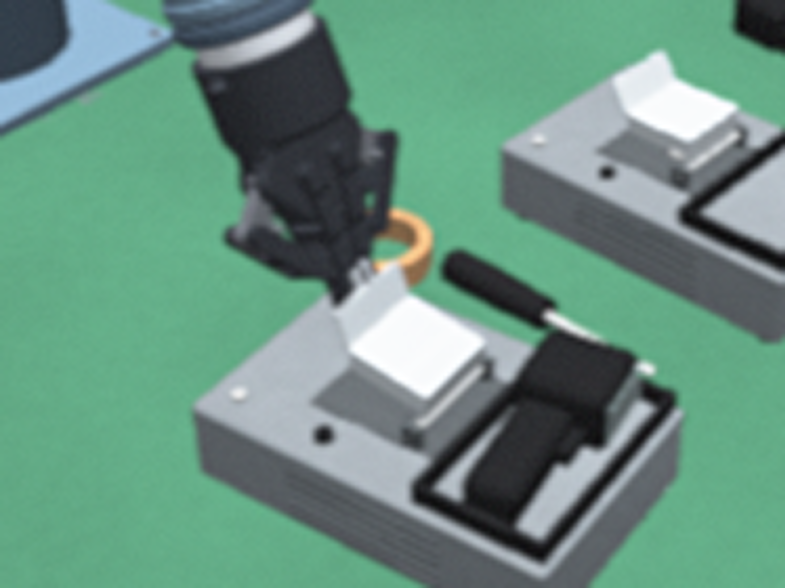

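The guard is now rising (lip shifted to around 375,290, plate tilted) with only about 1 N of force. Continuing.

```bash
python3 -m handwheel '[{"offset":[0.005,0.0005,0.001],"twist":[0,0,0],"grip":0},{"offset":[0.01,0.001,0.002],"twist":[0,0,0],"grip":0},{"offset":[0.0155,0.0014,0.003],"twist":[0,0,0],"grip":0},{"offset":[0.0155,0.0014,0.003],"twist":[0,0,0],"grip":0}]'; python3 - <<'E'
from h import *
where(); goal(-0.0,0,0.086,23);goal(-0.004,0,0.078,23)
im,d=env.grab_frame("scene")
u,v=map(int,proj("scene",O+[0,0,.09]))
c=im[max(v-80,0):v+60,max(u-90,0):u+97,::-1]; cv2.imwrite("pics/s7.png",cv2.resize(c,None,fx=4.2,fy=4.2,interpolation=cv2.INTER_CUBIC))
E
```

```text
clock: 8.2
ee_pos: [0.571, -0.1495, 0.0992]
tool_rot: [3.141, -0.384, 0.078]
contact_force: [-0.3, 0.6, -0.6]
gripper_width: -0.0001
t 8.2 box xyz mm [ 6.  -0.4 99.2] toolz [ 0.375 -0.    -0.927] tooly [ 0.001 -1.     0.001] F [-0.3  0.6 -0.6] q [-0.04  0.52  0.36  2.12 -1.1   0.33 -0.23] -0.0001
offset [-0.0105 -0.0005  0.01  ] twist [0.    0.017 0.001]
offset [-0.0172 -0.0005  0.0159] twist [0.    0.017 0.001]
```

View pics/s7.png

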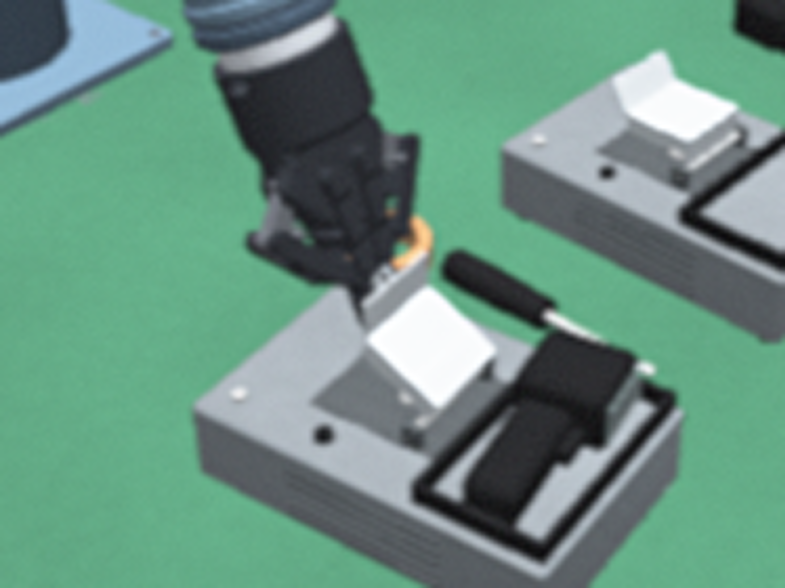

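The guard is at roughly 25° (plate 370–490, 290–400), resting on the fingers. Now lowering the tip in front of the toggle.

```bash
python3 -m handwheel '[{"offset":[-0.0045,-0.0005,0.004],"twist":[0,0.005,0],"grip":0},{"offset":[-0.009,-0.0005,0.008],"twist":[0,0.01,0],"grip":0},{"offset":[-0.013,-0.0005,0.012],"twist":[0,0.017,0],"grip":0},{"offset":[-0.0172,-0.0005,0.016],"twist":[0,0.017,0],"grip":0},{"offset":[-0.0172,-0.0005,0.016],"twist":[0,0.017,0],"grip":0}]'; python3 - <<'E'
from h import *
where(); goal(0.005,0,0.078,24); goal(0.018,0,0.078,24)
im,d=env.grab_frame("scene")
u,v=map(int,proj("scene",O+[0,0,.09]))
c=im[max(v-80,0):v+60,max(u-90,0):u+97,::-1]; cv2.imwrite("pics/s8.png",cv2.resize(c,None,fx=4.2,fy=4.2,interpolation=cv2.INTER_CUBIC))
E
```

```text
clock: 8.75
ee_pos: [0.5589, -0.1499, 0.0769]
tool_rot: [-3.141, -0.399, 0.076]
contact_force: [-0.0, -0.5, -0.9]
gripper_width: 0.0004
t 8.75 box xyz mm [-6.1  0.  76.9] toolz [ 0.389  0.    -0.921] tooly [-0.001 -1.    -0.001] F [-0.  -0.5 -0.9] q [ 0.1   0.54  0.19  2.15 -1.25  0.24 -0.05] 0.0004
offset [0.0107 0.     0.0033] twist [-0.     0.02  -0.001]
offset [0.0227 0.     0.0083] twist [-0.     0.02  -0.001]
```

View pics/s8.png

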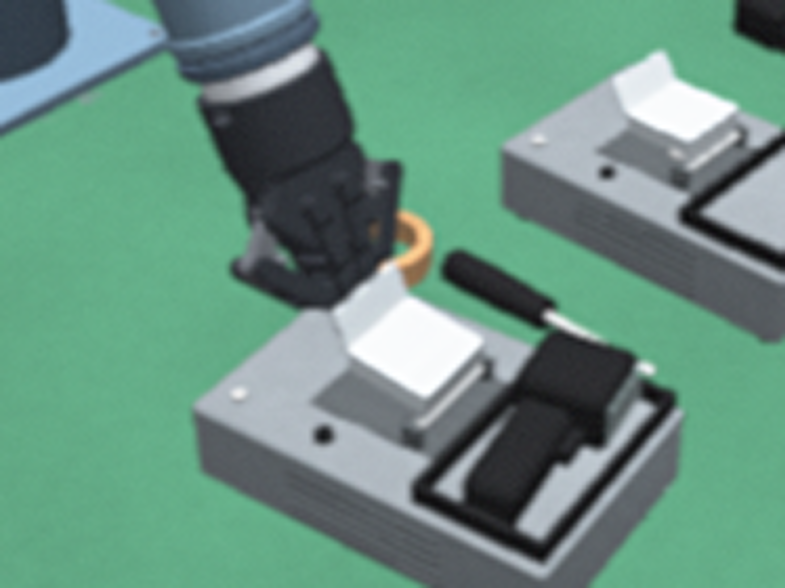

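The guard is still held slightly up and force is near zero. Pushing forward carefully toward the toggle.

```bash
python3 -m handwheel '[{"offset":[0.003,0,0.0005],"twist":[0,0,0],"grip":0},{"offset":[0.006,0,0.0015],"twist":[0,0,0],"grip":0},{"offset":[0.009,0,0.0025],"twist":[0,0,0],"grip":0}]'; python3 - <<'E'
from h import *
where(); goal(0.018,0,0.078,24)
E
```

```text
clock: 9.1
ee_pos: [0.5694, -0.1491, 0.079]
tool_rot: [3.141, -0.4, 0.078]
contact_force: [-6.0, -0.9, 6.9]
gripper_width: -0.0
t 9.1 box xyz mm [ 4.4  0.1 79. ] toolz [ 0.39  -0.    -0.921] tooly [ 0. -1.  0.] F [-6.  -0.9  6.9] q [ 0.07  0.55  0.22  2.13 -1.22  0.25 -0.09] -0.0
offset [0.0122 0.0001 0.0062] twist [0.    0.018 0.001]
```

```bash
cat >> h.py <<'E'
def guard(n="scene"):
    im,d=env.grab_frame(n); W=B.inv().apply(cloud(n,d).reshape(-1,3)-O)*1000
    r=np.hypot(W[:,0]-45,W[:,2]-70); m=(abs(W[:,1]+3)<22)&(W[:,0]<44)&(W[:,0]>-15)&(r>26)&(r<55)&(W[:,2]>85)
    P=W[m]; a=np.polyfit(P[:,0],P[:,2],1); res=P[:,2]-np.polyval(a,P[:,0]); P=P[abs(res)<4]; a=np.polyfit(P[:,0],P[:,2],1)
    print(n,'guard angle rad',round(float(-np.arctan(a[0])),3),len(P))
    return im,d
E
python3 - <<'E'
from h import *
for n in("scene","top"): guard(n)
where()
E
```

```text
scene guard angle rad 0.342 234
top guard angle rad 0.316 180
t 9.2 box xyz mm [ 4.8  0.1 79.2] toolz [ 0.39  -0.    -0.921] tooly [ 0.001 -1.     0.001] F [-2.4 -0.7  2.9] q [ 0.07  0.55  0.22  2.13 -1.23  0.25 -0.09] 0.0001
```

The guard is at about 0.33 rad and the small force is the toggle. Pushing on.

```bash
python3 -m handwheel '[{"offset":[0.004,0,0.002],"twist":[0,0,0],"grip":0},{"offset":[0.008,0,0.004],"twist":[0,0,0],"grip":0},{"offset":[0.012,0,0.006],"twist":[0,0,0],"grip":0},{"offset":[0.012,0,0.006],"twist":[0,0,0],"grip":0}]'; python3 - <<'E'
from h import *
where(); guard(); goal(0.022,0,0.078,23)
E
```

```text
clock: 9.6
ee_pos: [0.5834, -0.1476, 0.0778]
tool_rot: [3.141, -0.401, 0.078]
contact_force: [-1.0, -0.4, -0.6]
gripper_width: 0.0
t 9.6 box xyz mm [18.5  0.5 77.8] toolz [ 0.39   0.    -0.921] tooly [ 0.001 -1.     0.   ] F [-1.  -0.4 -0.6] q [ 0.04  0.56  0.25  2.1  -1.2   0.27 -0.12] 0.0
scene guard angle rad 0.599 222
offset [0.0036 0.0005 0.0013] twist [-0.     0.001  0.001]
```

```bash
python3 -m handwheel '[{"offset":[0.0018,0,0.0008],"twist":[0,0,0],"grip":0},{"offset":[0.0036,0,0.0015],"twist":[0,0,0],"grip":0},{"offset":[0.0036,0,0.0015],"twist":[0,0,0],"grip":0}]'; python3 -c "
from h import *
where()"; python3 -m handwheel '[{"offset":[0.0018,0,0.0008],"twist":[0,0,0],"grip":0},{"offset":[0.0036,0,0.0015],"twist":[0,0,0],"grip":0},{"offset":[0.0036,0,0.0015],"twist":[0,0,0],"grip":0}]'; python3 -c "
from h import *
where();guard()"
```

```text
clock: 9.95
ee_pos: [0.5858, -0.1477, 0.0775]
tool_rot: [-3.141, -0.399, 0.077]
contact_force: [-3.4, 0.4, 0.4]
gripper_width: -0.0002
t 9.95 box xyz mm [20.9  0.2 77.5] toolz [ 0.389  0.    -0.921] tooly [ 0. -1. -0.] F [-3.4  0.4  0.4] q [ 0.03  0.57  0.26  2.1  -1.2   0.27 -0.13] -0.0002
clock: 10.25
ee_pos: [0.5863, -0.1477, 0.0771]
tool_rot: [-3.14, -0.396, 0.075]
contact_force: [-20.7, -0.6, 18.6]
gripper_width: 0.0002
t 10.25 box xyz mm [21.4  0.2 77.1] toolz [ 0.386  0.001 -0.923] tooly [-0.001 -1.    -0.002] F [-20.7  -0.6  18.6] q [ 0.03  0.57  0.27  2.09 -1.19  0.28 -0.15] 0.0002
scene guard angle rad 0.633 208
```

There is a firm stop at 21 N with the leading corner at about x = 31 mm, which is at or past the toggle's far-stop position. Drawing out straight back.

```bash
python3 -m handwheel '[{"offset":[-0.008,0,-0.003],"twist":[0,0,0],"grip":0},{"offset":[-0.018,0,-0.007],"twist":[0,0,0],"grip":0},{"offset":[-0.028,0,-0.011],"twist":[0,0,0],"grip":0},{"offset":[-0.038,0,-0.015],"twist":[0,0,0],"grip":0},{"offset":[-0.05,0,-0.02],"twist":[0,0,0],"grip":0},{"offset":[-0.065,0,-0.027],"twist":[0,0,0],"grip":0},{"offset":[-0.075,0,-0.035],"twist":[0,0,0],"grip":0},{"offset":[-0.075,0,-0.035],"twist":[0,0,0],"grip":0}]'; python3 - <<'E'
from h import *
where()
im,d=guard(); guard("top")
u,v=map(int,proj("scene",O+[0,0,.09]))
c=im[max(v-80,0):v+60,max(u-90,0):u+97,::-1]; cv2.imwrite("pics/s9.png",cv2.resize(c,None,fx=4.2,fy=4.2,interpolation=cv2.INTER_CUBIC))
E
```

```text
clock: 11.1
ee_pos: [0.5077, -0.1553, 0.0837]
tool_rot: [-3.14, -0.397, 0.075]
contact_force: [0.3, 0.5, -0.1]
gripper_width: 0.0002
t 11.1 box xyz mm [-57.6  -1.4  83.7] toolz [ 0.386  0.001 -0.922] tooly [-0.001 -1.    -0.002] F [ 0.3  0.5 -0.1] q [ 0.23  0.47  0.09  2.25 -1.31  0.19  0.07] 0.0002
scene guard angle rad -0.022 202
top guard angle rad -0.056 202
```

View pics/s9.png

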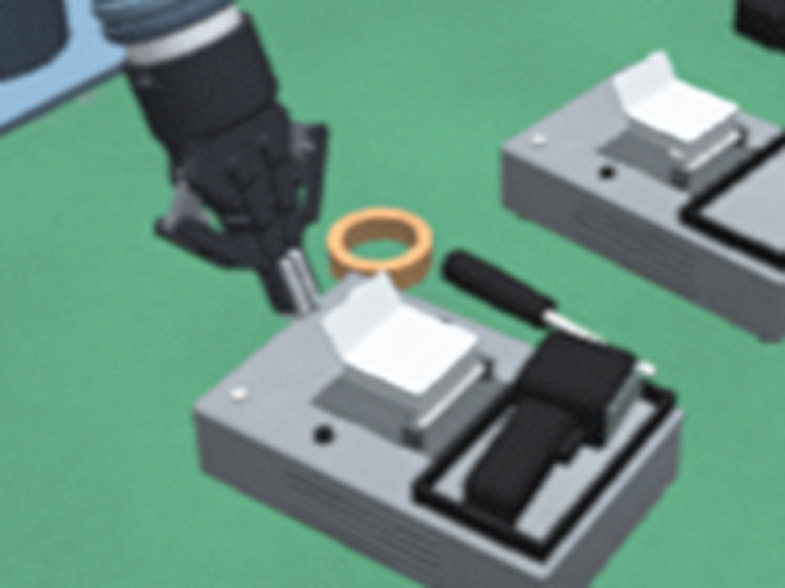

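The guard is fully shut (about -0.02 rad against depth noise). The scanner, tape, screwdriver and other box look unchanged. The toggle is hidden, but the finger travelled about 17 mm after first contact and ended on a stiff stop. A short retreat, then hand in.

```bash
python3 -m handwheel '[{"offset":[0,0,-0.02],"twist":[0,-0.05,0],"grip":0},{"offset":[0,0,-0.04],"twist":[0,-0.1,0],"grip":0},{"offset":[0,0,-0.04],"twist":[0,-0.15,0],"grip":0},{"offset":[0,0,-0.04],"twist":[0,-0.15,0],"grip":0}]'; python3 - <<'E'
from h import *
where(); guard()
for q in ("docked_scanner_center","tip_a"): print(q,env.tip_of("scene",q)[:1])
env.job_done()
E
```

```text
clock: 11.6
ee_pos: [0.4966, -0.155, 0.1214]
tool_rot: [3.141, -0.249, 0.083]
contact_force: [1.3, 0.4, -0.4]
gripper_width: -0.0001
t 11.6 box xyz mm [-68.6  -0.2 121.4] toolz [ 0.246  0.    -0.969] tooly [ 0.005 -1.     0.001] F [ 1.3  0.4 -0.4] q [-0.2   0.44  0.58  2.18 -0.8   0.47 -0.49] -0.0001
scene guard angle rad -0.013 202
docked_scanner_center [{'centre': [271.0, 271.4], 'confidence': 0.77}]
tip_a []
the job is handed in; nothing more can be done
```

I lifted the guard on the right-hand box (the one with the scanner), pushed its toggle to a firm stop, drew the finger out, and handed the job in at about 11.8 s. The toggle itself was not seen in its final position because it is hidden under the shut guard.

**Failed attempts:** two low pushes jammed on the lip, at about 58 N and 27 N of wrist force. Both times the wider finger linkage caught the lip's end and the guard did not move. I can't rule out that the first one broke the 40 N limit, if the linkage counts as gripper body.

**What worked:** I turned the tool 90° and leaned it about 22°. I lifted the guard with the tip higher on the lip, lowered the tip in front of the toggle, and pushed.

**Guard:** measured from depth, it was up about 0.33 rad when the finger met the toggle and 0.63 rad at the stop. After withdrawal it read about -0.01 rad, so it is shut.

**Toggle:** the evidence that it is on is indirect. The finger travelled about 17 mm after first contact and ended against a stiff stop (about 21 N back, 19 N up), where I expected the far stop. Part of that stop could have been the lip touching the gripper.

**Everything else:** the docked scanner was found within about 4 pixels of its first position. In the last picture the tape, screwdriver and other box looked unmoved. The carton, mug, jar and spare scanner were not re-measured, but the arm went nowhere near them after the opening approach.

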